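# Jack up the rescue power pack and hold it

### The arm

A 6-joint arm with a two-finger parallel gripper is mounted at the origin on the work surface. World frame = base frame: x ahead of the robot, y to its left, z up, the work surface at z = 0. Lengths are in m, angles in degrees, forces in N, time in s.
With the tool pointing down it reaches from about 0.35 to 1 m from the base axis. Payload 7.1 kg.
Tool frame: the origin (TCP) lies midway between the tips of the shut fingers; the grasp point (between the pads) lies 19 mm behind it; z points along the fingers, x is the direction in which the jaws open and shut, and the axes are right-handed (so a half turn about z gives the same grasp; the last joint's range is limited). The gripper opens to 85 mm and grips with 20 to 120 N. Pads are 22 mm wide; open, the fingers measure 114 mm over their backs; the gripper's body (76 mm by 85 mm) begins 54 mm behind the grasp point. The pads swing forward as they close: fully open they stand 13 mm farther back than shut.
Start: joints at [73.224, 24.242, 93.386, -0, 62.372, -1.089], TCP at [0.169, 0.602, 0.231] pointing down, gripper open.
Joint ranges: [-172.04, 172.04], [-51.8, 120.97], [4.93, 147.93], [-75.15, 255.16], [6.16, 154.13], [-145.62, 145.62]. Speed limits (degrees/s): [136.94, 136.94, 172.46, 180, 180, 180].

### API

Orientations are given as [roll, pitch, yaw] about the fixed x, y, z axes, in that order (R = Rz(yaw) Ry(pitch) Rx(roll)).
In Python, from station import readout, cams, order gives the robot as it stands. The module is installed in compiled form; this text tells all that it offers.
- The arm moves only by the shell command python3 -m inch 'ROWS' [OPENING] [FORCE]. ROWS is JSON, a list of rows, each a list of 6 numbers: the shift along the tool's x, y, z in m, then the turn, a rotation vector about the tool's x, y, z in units of 8 degrees (1.0 is 8 degrees). In form: [[tx, ty, tz, ax, ay, az], ...]. A call has 1 to 10 rows; each row is the pose to reach, as a shift and turn from the pose commanded when the call began, along the tool's axes at that moment; what a row does not reach only later rows make up. A row lasts 1/10 s, in which the tool goes at most 50 mm and 8.59 degrees, less where a joint would pass 70% of its speed; a pose out of reach is approached as far as the arm can. A call with a gripper value outside its range is refused whole. OPENING is the closure, from 0 (fully open) to 1 (shut), set as the call begins (- or left out, the last holds). The fingers move at their own pace and stop on an object; FORCE is the grip in N (left out, the last holds). Time passes only in rows, so rows that repeat a pose let the fingers close. It gives the time, the measured TCP pose, the force and the opening at its end, in the units of the state.
- readout.read_state(): the state, without advancing time (a new reading comes with each control period).
- cams.grab_frame(name): name is "side" or "top"; returns a dict with "img" (420x560x3 uint8, red, green, blue), "z_map" (420x560 float32, m along the optical axis (not along the pixel's ray), 0 where there is no reading), "fx", "fy", "cx", "cy" (pixels), "k1" (the pictures are not rectified: a ray, as slopes to the right and down, at radius r is drawn at 1 + k1 r^2 times it, then the intrinsics apply), "R" (3x3) and "t" (3): a world point X has camera coordinates R X + t. Camera axes: x right, y down, z forward; pixel columns grow to the right and rows downward; lengths in m; the calibration is good to about 2 mm. A picture is of the moment at which its call begins.
- order.hand_in(): hands the job in, once; it reports no verdict.
The state is a dict: "time_s": time; "qpos": joint angles; "dq": joint speeds; "effort": joint torques, N m; "tcp_pos": TCP position; "eef_rot": TCP orientation; "force": force on the tool from outside, world axes, zero at the start; "wrist_torque": the same for the moment, N m; "gripper_width": opening from 0.0 (shut) to 1.0 (fully open).
Only numpy, scipy, OpenCV 4.12 (cv2) and the standard library are available. Lean on these libraries where they do the work, as an engineer would, in place of code of your own. Each camera call takes 0.05 s, during which the arm holds its last target.

### The job

Take away the timber chock that blocks the way to the power pack's lift pad and set it down flat on the bench, at least 20 cm from the lift point. Stand the small hand jack on the bench with its saddle centred under the lift pad that carries the round boss, then make a trial stroke: press the jack handle all the way down so that the pack rises, and let it come all the way up again. Then press the handle all the way down a second time and finish while still holding it there, so that the pack stays raised on the jack alone; leave the hose coupling, the tape roll and the wrench alone.

Things in the scene. Friction and masses are not known exactly. Their poses are not given: they have to be found in the camera images.
- cradle: Cradle fixed to the bench with the power pack on it: grey casing, red tank, tube frame, 290 x 290 mm, 230 mm high. Origin: on the bench below the middle of the pack. -x points out of the pack's front face (145 mm from the origin), z up. The pack pivots about its rear edge (150 mm behind the origin, 75 mm high) and rests on two front posts until jacked up; its weight puts 22 to 32 N on the jack.
- lift_point (a point): Lift point: centre of the underside of the lift pad, a bare steel plate 70 x 70 x 12 mm on the pack's front, marked by a round boss (16 mm across, 14 mm high) on its top right above this point. Underside 75 mm above the bench, pack down, about 97 mm at full jack stroke; 30 mm in front of the pack's deck, 40 mm to the cradle's +y side. A smaller plain ear (30 mm, no boss) is not the lift point.
- jack: Hand jack, loose, 0.9 kg: steel base plate 200 x 80 x 8 mm standing on the bench, saddle tower at its +x end, grip block, and handle to its -x side. Origin: underside, straight below the middle of the grip block; the base reaches from x = -90 to +110 mm. z up.
- jack_grip (a point): Point on the jack for picking it up or sliding it: in the middle of the grip block (32 mm along the jack's x, 36 mm wide across y, from 8 to 72 mm above the jack's underside), 50 mm above the underside, straight above the jack's origin. Take it across the 36 mm width from above.
- saddle (a point): Centre of the top of the jack's saddle, a flat steel disc 40 mm across; 70 mm ahead (+x) of the jack's origin and 63 mm above its underside with the handle up, so 12 mm lower than the lift pad. It rises straight up by 55 mm per rad of handle stroke (34 mm at full stroke).
- jack_handle (a joint): Handle stroke, rad: 0 fully up (where a spring holds it; the handle then slopes 0.61 rad above level towards the jack's -x), 0.62 fully down (level). Springs back up when let go. Pivot along the jack's y, 15 mm behind (-x) its origin, 50 mm above the underside. At the grip 3 to 5 N unloaded, up to about 18 N with the pack on the saddle.
- handle_grip (a point): Middle of the round rubber grip at the end of the jack handle, 24 mm thick and 77 mm long along the handle, centred 140 mm from the handle pivot; 130 mm above the bench when fully up and 50 mm when fully down. Free of anything below or beside it: press it from above or pinch it across its thickness.
- chock_center (a point): Centre of the timber chock, 130 x 40 x 40 mm (its own x, y, z), about 0.13 kg, lying loose on the bench in front of the lift pad, roughly pointing at it; this point is 20 mm above its underside.
- coupling: Bystander: aluminium hose coupling standing on the bench, 72 mm across, 52 mm high; origin at the centre of its underside.
- tape: Bystander: roll of tape lying flat, 100 mm across, 25 mm high; origin at the centre of its underside.
- wrench: Bystander: open-ended wrench lying flat, 200 mm long along its x; origin near its middle.
Things that resemble listed ones, but are neither listed nor needed, are in the scene too. Of the things shaped like the part that bears chock_center, the wooden one is meant.

How it is judged (in metres and radians):
On the way, in this order (a step that is already met when the one before it is completed fails the run):
1. the chock rests flat on the bench clear of the lift point (horizontal distance between chock_center and lift_point above 0.185 m and height (world z) of chock_center below 0.026 m and contact force between the fingers and anything else below 0.5 N), for 0.2 s.
2. the jack stands on the bench, handle up, saddle centred under the lift point (horizontal distance between saddle and lift_point below 0.015 m and height (world z) of jack below 0.004 m and angle between jack's own z axis and vertical below 0.05 rad and value of joint jack_handle below 0.08 rad and height (world z) of lift_point below 0.078 m), for 0.2 s.
3. trial stroke: handle down, pack raised (value of joint jack_handle above 0.54 rad and height (world z) of lift_point above 0.0885 m), for 0.1 s.
4. handle back up, pack down on its posts (value of joint jack_handle below 0.12 rad and height (world z) of lift_point below 0.078 m), for 0.1 s.
At the end, for the whole second after the job is handed in: Handle held down by the robot (over 0.54 of 0.62 rad, over 2 N), lift point over 88.5 mm high, carried by the saddle alone, saddle within 15 mm of the lift point, jack flat and still on the bench, chock flat on the bench over 185 mm from the lift point (all of step 3 and contact force between any of the fingers, the arm and jack above 2 N and contact force between jack and cradle above 8 N and contact force between each of the arm, the fingers and cradle below 0.5 N and contact force between chock and cradle below 0.3 N and horizontal distance between saddle and lift_point below 0.015 m and angle between jack's own z axis and vertical below 0.05 rad and height (world z) of jack below 0.004 m and linear speed of jack below 0.02 m/s and horizontal distance between chock_center and lift_point above 0.185 m and height (world z) of chock_center below 0.026 m); the arm keeps its last pose, push and grip.
It fails at once if the hose coupling was moved (distance of coupling from where it was at the start of the episode above 0.03 m).
It fails at once if the tape roll was moved (distance of tape from where it was at the start of the episode above 0.03 m).
It fails at once if the wrench was moved (distance of wrench from where it was at the start of the episode above 0.03 m).
It also fails if it takes over 72 s, if anything falls off the work surface, if the arm or the gripper's body presses on something with over 40 N, if the wrist force passes 120 N, or if a joint passes its speed limit or range.

## Working session

There is one attempt and no reset: what is moved stays moved. The work goes in short steps, Python scripts to look and compute and a shell command to move; the robot and the scene stay as the last step left them, time stands still between calls to the robot, and variables do not carry over. Pictures are saved under pics/ and viewed, and the job is handed in when it is done.

```bash
mkdir -p pics; ls; cat > h.py <<'E'
import numpy as np, cv2, pickle
from station import readout, cams
def grab(n,tag):
    f=cams.grab_frame(n); pickle.dump(f,open(f'{tag}.pkl','wb')); cv2.imwrite(f'pics/{tag}.png',f['img'][:,:,::-1]); return f
def load(tag): return pickle.load(open(f'{tag}.pkl','rb'))
def ray(f,u,v):
    d=np.array([[f['k1'],0,0,0]],float) 
    p=cv2.undistortPoints(np.array([[[u,v]]],float),np.array([[f['fx'],0,f['cx']],[0,f['fy'],f['cy']],[0,0,1]]),np.array([f['k1'],0,0,0.]))[0,0]
    R=np.array(f['R']);t=np.array(f['t']); o=-R.T@t; return o,R.T@np.array([p[0],p[1],1.])
def atz(f,u,v,z):
    o,d=ray(f,u,v); return o+d*(z-o[2])/d[2]
def dep(f,u,v):
    o,d=ray(f,u,v); return o+d*f['z_map'][int(round(v)),int(round(u))]
def tri(f,a,g,b):
    o1,d1=ray(f,*a);o2,d2=ray(g,*b)
    A=np.stack([d1,-d2],1); s=np.linalg.lstsq(A,o2-o1,rcond=None)[0]
    p,q=o1+d1*s[0],o2+d2*s[1]; return (p+q)/2,np.linalg.norm(p-q)
def proj(f,X):
    c=np.array(f['R'])@X+np.array(f['t']); x=c[:2]/c[2]; x=x*(1+f['k1']*(x@x)); return x[0]*f['fx']+f['cx'],x[1]*f['fy']+f['cy']
def crop(tag,u0,v0,u1,v1,s,name):
    i=load(tag)['img'][v0:v1,u0:u1,::-1]; cv2.imwrite(f'pics/{name}.png',cv2.resize(i,None,fx=s,fy=s,interpolation=cv2.INTER_CUBIC))
E
python3 - <<'E'
from h import *
for n in('side','top'):
    f=grab(n,n+'0'); print(n,f['fx'],f['cx'],f['cy'],f['k1'],np.round(-np.array(f['R']).T@f['t'],3))
print(readout.read_state())
E
```

```text
pics
side 399.4830574482097 278.31017165373885 209.9363066528325 -0.028483741099920346 [ 0.248 -0.762  0.625]
top 490.40411020391997 286.8198561858266 216.87348520689926 -0.1424977589854755 [ 0.416 -0.015  1.238]
{'time_s': 0.1, 'qpos': array([ 7.32248912e+01,  2.42830822e+01,  9.34274932e+01, -3.65234566e-04,
        6.23715550e+01, -1.08781881e+00]), 'dq': array([ 0.01552588, -0.07698314, -0.17128433,  0.0840329 ,  0.01097317,
       -0.04540195]), 'effort': array([ 2.32916718e-04, -5.58424616e+01, -2.82444155e+01, -8.49849334e-05,
        2.89189411e-03,  1.13810154e-05]), 'tcp_pos': array([0.16881648, 0.60125172, 0.23058739]), 'eef_rot': array([-1.79998764e+02,  8.21217060e-02,  7.43128805e+01]), 'force': array([ 0.63880131, -0.40465818,  0.35398658]), 'wrist_torque': array([ 0.01296842,  0.01242573, -0.00209191]), 'gripper_width': 0.9969918728364017}
```

View pics/side0.png

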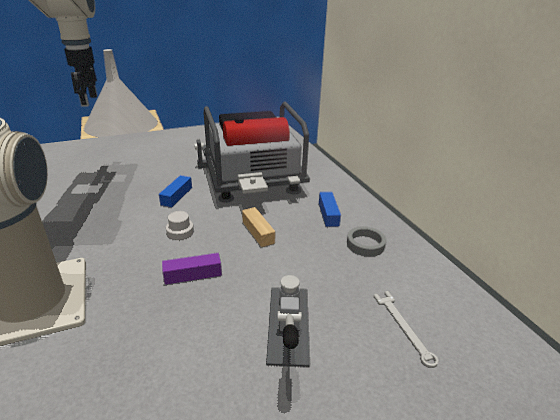

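View pics/top0.png

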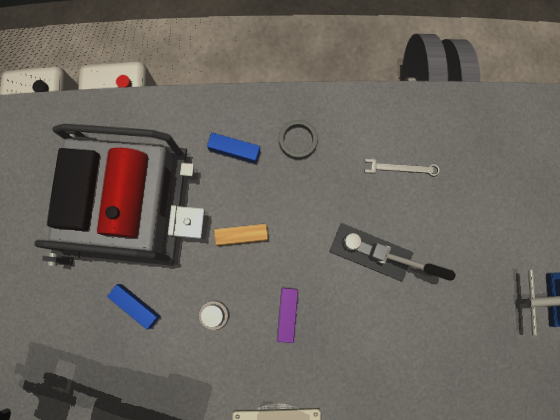

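The wooden bar is at top (241,235), side (258,227). The blue bars at top (234,147) and (133,306) and the purple one at (288,315) have the same shape but aren't timber. The pad with the round boss is at top (187,221), and the plain small ear is at (187,169). I'll enlarge these to confirm.

```bash
python3 - <<'E'
from h import *
crop('top0',150,130,290,260,5,'c_top'); crop('side0',200,160,320,260,6,'c_side')
crop('top0',320,210,470,300,5,'c_jt'); crop('side0',240,260,340,420,3.7,'c_js')
E
```

```text
(no output)
```

View pics/c_top.png

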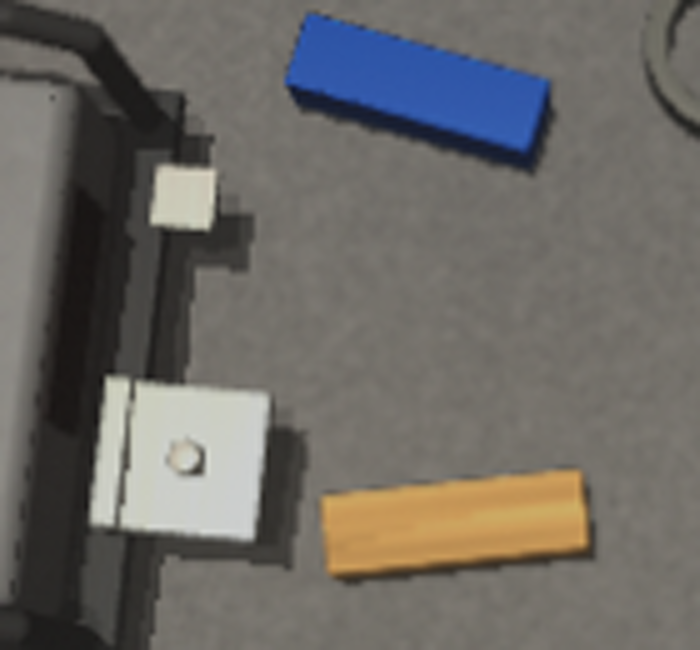

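View pics/c_side.png

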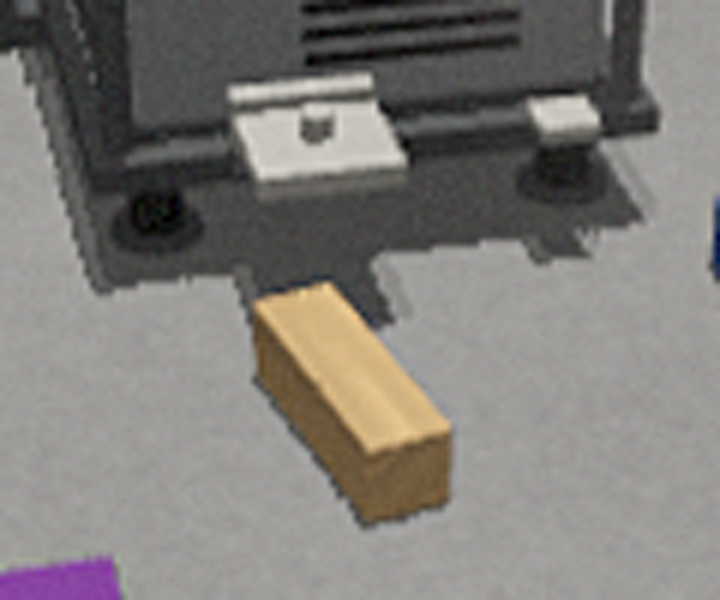

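View pics/c_jt.png

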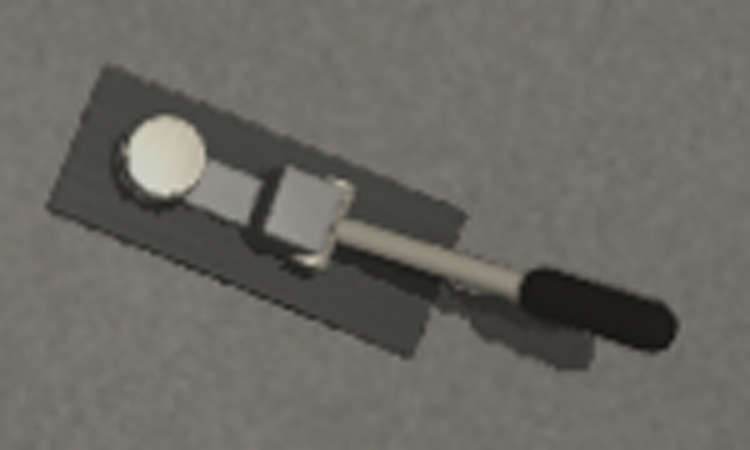

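View pics/c_js.png

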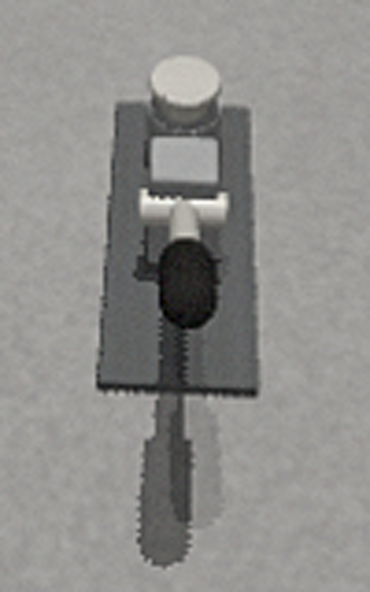

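```bash
python3 - <<'E'
from h import *
np.set_printoptions(precision=4,suppress=True)
T=load('top0');S=load('side0')
def pt(x,y,u0,v0,s): return ((x+.5)/s-.5+u0,(y+.5)/s-.5+v0)
t=lambda x,y:pt(x,y,150,130,5); s=lambda x,y:pt(x,y,200,160,6)
jt=lambda x,y:pt(x,y,320,210,5); js=lambda x,y:pt(x,y,240,260,3.7)
print('boss',tri(T,t(185,455),S,s(317,110)), atz(T,*t(185,455),.101),dep(T,*t(185,455)))
for n,a,b in [('chA',(321,494),(253,300)),('chB',(581,470),(452,432)),('chC',(588,551),(370,456)),('chD',(332,577),(330,283))]:
    pass
tops=[(321,494),(581,470),(588,551),(332,577)]
# side view: from -y looking +y ; x right. near end=(452,432)right,(370,456)left
sides=[(330,283),(452,432),(370,456),(253,300)]
P=[]
for a,b in zip(tops,sides):
    p,e=tri(T,t(*a),S,s(*b)); P.append(p); print('ch',p,e,atz(T,*t(*a),.04))
P=np.array(P);c=P.mean(0);d=(P[1]+P[2]-P[0]-P[3])/2;print('chock c',c,'len',np.linalg.norm(d),np.degrees(np.arctan2(d[1],d[0])))
for n,a,b in [('saddle',(166,155),(186,78)),]:
    print(n,tri(T,jt(*a),S,js(*b)),atz(T,*jt(*a),.063),dep(T,*jt(*a)))
print('block',atz(T,*jt(301,210),.072),dep(T,*jt(301,212)),tri(T,jt(301,210),S,js(184,158)))
for q in [(105,64),(467,215),(410,357),(47,207)]: print('base',atz(T,*jt(*q),.008))
print('grip end',dep(T,*jt(640,325)),dep(T,*jt(540,293)))
for q in [(118,380),(270,396),(255,541),(105,525)]: print('pad',atz(T,*t(*q),.087))
for q in [(155,168),(215,170),(211,230),(152,225)]: print('ear',atz(T,*t(*q),.087))
for n,q in [('coup',(212,315)),('tape',(298,140)),('wr1',(368,167)),('wr2',(436,170)),('purple',(288,315)),('blue',(133,306)),('blue2',(234,147)),('feet?',(178,262)),('frame',(60,130)),('frame',(40,243)),('rear',(50,180))]: print(n,dep(T,*q))
E
```

```text
boss (array([0.5689, 0.1967, 0.1029]), np.float64(0.0009729503372760558)) [0.5686 0.1972 0.101 ] [0.5688 0.1975 0.0996]
ch [0.5558 0.1409 0.042 ] 0.0004209254752559144 [0.5558 0.1412 0.04  ]
ch [0.5655 0.0127 0.0393] 0.001746148699295566 [0.5645 0.0129 0.04  ]
ch [0.5264 0.0099 0.0381] 0.00360588288912122 [0.5244 0.0104 0.04  ]
ch [0.5155 0.1353 0.0443] 0.002405253454177854 [0.5147 0.1362 0.04  ]
chock c [0.5408 0.0747 0.0409] len 0.1272939020799778 -85.3788823430727
saddle (array([ 0.5156, -0.1966,  0.0648]), np.float64(0.0015140428944334897)) [ 0.515  -0.1966  0.063 ] [ 0.5146 -0.1959  0.0674]
block [ 0.4859 -0.2594  0.072 ] [ 0.4849 -0.259   0.0736] (array([ 0.4867, -0.2597,  0.072 ]), np.float64(0.0016485695629893167))
base [ 0.5668 -0.176   0.008 ]
base [ 0.4846 -0.3584  0.008 ]
base [ 0.4138 -0.3251  0.008 ]
base [ 0.495  -0.1437  0.008 ]
grip end [ 0.4244 -0.3931  0.159 ] [ 0.441  -0.3567  0.1299]
pad [0.6074 0.2322 0.087 ]
pad [0.5978 0.1591 0.087 ]
pad [0.5287 0.1666 0.087 ]
pad [0.538  0.2381 0.087 ]
ear [0.7109 0.215  0.087 ]
ear [0.709  0.1857 0.087 ]
ear [0.6794 0.1875 0.087 ]
ear [0.6827 0.2162 0.087 ]
coup [0.3458 0.1465 0.051 ]
tape [ 0.788  -0.0749 -0.0015]
wr1 [ 0.7104 -0.2545  0.0038]
wr2 [ 0.7004 -0.4368 -0.0004]
purple [ 0.3406 -0.0356  0.037 ]
blue [0.3697 0.3425 0.0388]
blue2 [0.762  0.0894 0.0373]
feet? [ 0.4771  0.2384 -0.0005]
frame [0.7625 0.4624 0.2191]
frame [0.5119 0.4958 0.2204]
rear [0.6994 0.5847 0.0016]
```

The crops confirm the wood-grained bar is the chock and the plate with the round boss is the lift pad. Measured from two views:

| Thing | Position (x, y) | Height | Heading |
|---|---|---|---|
| Chock top centre | (0.540, 0.075) | z 0.04 | 94.6° |
| Lift point | (0.5687, 0.197) | boss top z 0.101 | – |
| Jack origin | (0.486, -0.260) | – | 65.8° |

The pack's heading is about 84°. I'll set the chock down near (0.66, -0.05).

```bash
cat >> h.py <<'E'
from scipy.spatial.transform import Rotation as Ro
def st():
    s=readout.read_state(); print('t',round(s['time_s'],2),'tcp',np.round(s['tcp_pos'],4),'rot',np.round(s['eef_rot'],2),'F',np.round(s['force'],1),'w',round(s['gripper_width'],3),'q',np.round(s['qpos'],1)); return s
def plan(*targets,start=None):
    """targets (x,y,z,yaw): tool pointing down; prints shift+turn from the current pose"""
    s=st(); R0=Ro.from_euler('xyz',s['eef_rot'],degrees=True); p0=s['tcp_pos']
    if start is not None: R0=Ro.from_euler('xyz',[180,0,start[3]],degrees=True); p0=np.array(start[:3])
    for x,y,z,yaw in targets:
        Rt=Ro.from_euler('xyz',[180,0,yaw],degrees=True)
        d=R0.inv().apply(np.array([x,y,z])-p0); r=(R0.inv()*Rt).as_rotvec(degrees=True)/8
        print((x,y,z,yaw),'->',np.round(d,4),np.round(r,3),'steps',np.linalg.norm(d)/.05,np.linalg.norm(r)*8/8.59)
E
python3 - <<'E'
from h import *
plan((.169,.602,.34,74.3),(.36,.31,.34,45),(.54,.075,.2,4.6))
E
```

```text
t 0.1 tcp [0.1688 0.6013 0.2306] rot [-1.800e+02  8.000e-02  7.431e+01] F [ 0.6 -0.4  0.4] w 0.997 q [73.2 24.3 93.4 -0.  62.4 -1.1]
(0.169, 0.602, 0.34, 74.3) -> [ 0.0006 -0.     -0.1094] [-0.     0.01   0.002] steps 2.188306441986862 0.009678084557141767
(0.36, 0.31, 0.34, 45) -> [-0.2289  0.2628 -0.1091] [2.000e-03 1.000e-02 3.664e+00] steps 7.303418975744813 3.4124554286652544
(0.54, 0.075, 0.2, 4.6) -> [-0.4062  0.4996  0.0312] [6.000e-03 9.000e-03 8.714e+00] steps 12.89424160723053 8.115590436799895
```

```bash
python3 -m inch '[[0,0,-0.05,0,0,0],[0,0,-0.1,0,0,0],[-0.03,0.035,-0.11,0,0,0.5],[-0.065,0.07,-0.11,0,0,1],[-0.1,0.11,-0.11,0,0,1.6],[-0.13,0.15,-0.11,0,0,2.2],[-0.165,0.19,-0.11,0,0,2.7],[-0.2,0.23,-0.11,0,0,3.2],[-0.23,0.263,-0.11,0,0,3.66],[-0.23,0.263,-0.11,0,0,3.66]]' 0 60
python3 -c "
from h import *
plan((.54,.075,.2,4.6),(.54,.075,.1,4.6))"
```

```text
time_s: 1.1
tcp_pos: [0.3618, 0.3051, 0.3412]
eef_rot: [179.9, 0.0, 44.6]
force: [-0.5, 0.7, -0.3]
gripper_width: 1.003
t 1.1 tcp [0.3618 0.3051 0.3412] rot [1.7993e+02 5.0000e-02 4.4650e+01] F [-0.5  0.7 -0.3] w 1.003 q [ 3.87e+01  4.10e+00  1.05e+02 -1.00e-01  7.09e+01 -5.90e+00]
(0.54, 0.075, 0.2, 4.6) -> [-0.0348  0.2887  0.1416] [1.100e-02 3.000e-03 5.006e+00] steps 6.4682973038446265 4.662192043186647
(0.54, 0.075, 0.1, 4.6) -> [-0.0347  0.2886  0.2416] [1.100e-02 3.000e-03 5.006e+00] steps 7.558577372652629 4.662192043186647
```

```bash
python3 -m inch '[[-0.005,0.045,0,0,0,0.8],[-0.01,0.09,0,0,0,1.6],[-0.015,0.135,0,0,0,2.4],[-0.02,0.18,0.01,0,0,3.2],[-0.025,0.22,0.03,0,0,4],[-0.03,0.255,0.06,0,0,4.6],[-0.035,0.28,0.1,0,0,5],[-0.035,0.289,0.142,0,0,5],[-0.035,0.289,0.142,0,0,5],[-0.035,0.289,0.142,0,0,5]]'
python3 -c "
from h import *
plan((.54,.075,.01,4.6))"
```

```text
time_s: 2.1
tcp_pos: [0.5393, 0.0806, 0.1991]
eef_rot: [-180.0, 0.1, 5.0]
force: [0.8, -0.1, 1.0]
gripper_width: 1.0
t 2.1 tcp [0.5393 0.0806 0.1991] rot [-1.7999e+02  1.3000e-01  5.0400e+00] F [ 0.8 -0.1  1. ] w 1.0 q [  7.2  20.  104.9   0.   55.2   2.2]
(0.54, 0.075, 0.01, 4.6) -> [0.0007 0.0056 0.1891] [-0.001  0.016  0.055] steps 3.78332490918719 0.053655173463781784
```

```bash
python3 -m inch '[[0,0.003,0.04,0,0,0],[0.001,0.005,0.08,0,0,0.05],[0.001,0.005,0.12,0,0,0.05],[0.001,0.005,0.15,0,0,0.05],[0.001,0.005,0.175,0,0,0.05],[0.001,0.005,0.188,0,0,0.05],[0.001,0.005,0.188,0,0,0.05],[0.001,0.005,0.188,0,0,0.05]]'
python3 -c "
from h import *
st();grab('side','side1');crop('side1',180,120,330,270,4,'c1')"
```

```text
time_s: 2.9
tcp_pos: [0.5425, 0.0759, 0.013]
eef_rot: [-180.0, -0.1, 4.7]
force: [0.0, 0.4, 0.1]
gripper_width: 1.002
t 2.9 tcp [0.5425 0.0759 0.013 ] rot [-1.7999e+02 -1.5000e-01  4.6700e+00] F [0.  0.4 0.1] w 1.002 q [  6.7  37.3 108.9   0.   33.6   2. ]
```

View pics/c1.png

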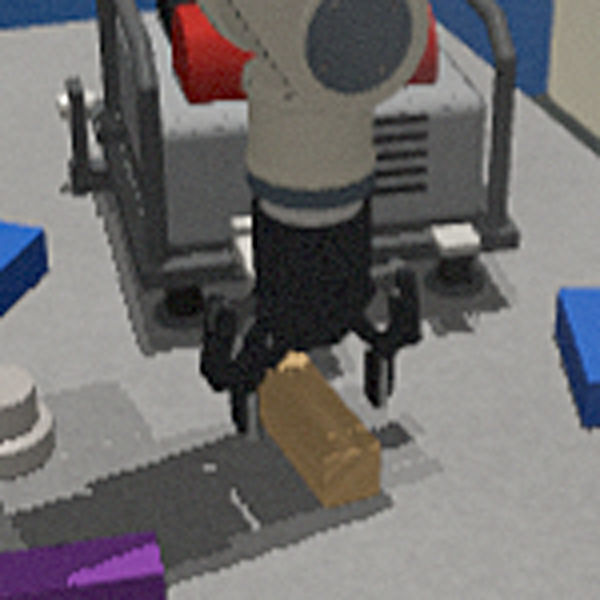

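The fingers straddle the chock at crop (245,400) and (378,385). Closing.

```bash
python3 -m inch '[[0,0,0,0,0,0],[0,0,0,0,0,0],[0,0,0,0,0,0],[0,0,0,0,0,0],[0,0,0,0,0,0],[0,0,0,0,0,0],[0,0,0,0,0,0],[0,0,0,0,0,0]]' 1 50
python3 -m inch '[[0,0,-0.03,0,0,0],[0,0,-0.06,0,0,0],[0,0,-0.09,0,0,0],[0,0,-0.1,0,0,0],[0,0,-0.1,0,0,0]]'
python3 -c "
from h import *
plan((.66,-.05,.11,4.6),(.66,-.05,.013,4.6))"
```

```text
time_s: 3.75
tcp_pos: [0.5416, 0.0753, 0.0121]
eef_rot: [-180.0, -0.1, 4.6]
force: [-1.0, 0.8, 5.4]
gripper_width: 0.458
time_s: 4.25
tcp_pos: [0.542, 0.0753, 0.1125]
eef_rot: [-180.0, -0.2, 4.6]
force: [0.4, -0.4, -1.1]
gripper_width: 0.459
t 4.25 tcp [0.542  0.0753 0.1125] rot [-1.80e+02 -1.60e-01  4.63e+00] F [ 0.4 -0.4 -1.1] w 0.459 q [  6.7  27.4 107.8  -0.   44.6   2. ]
(0.66, -0.05, 0.11, 4.6) -> [0.1075 0.1345 0.0028] [-0.001 -0.021  0.004] steps 3.4430164663626837 0.01947451332513119
(0.66, -0.05, 0.013, 4.6) -> [0.1072 0.1345 0.0998] [-0.001 -0.021  0.004] steps 3.976256929632833 0.01947451332513119
```

```bash
python3 -m inch '[[0.03,0.035,0,0,0,0],[0.06,0.07,0,0,0,0],[0.085,0.105,0,0,0,0],[0.1,0.125,0.01,0,0,0],[0.107,0.134,0.03,0,0,0],[0.107,0.134,0.06,0,0,0],[0.107,0.134,0.08,0,0,0],[0.107,0.134,0.092,0,0,0],[0.107,0.134,0.098,0,0,0],[0.107,0.134,0.099,0,0,0]]'
python3 -c "
from h import *
st()"
```

```text
time_s: 5.25
tcp_pos: [0.6575, -0.0495, 0.0122]
eef_rot: [-180.0, 0.2, 4.6]
force: [-8.4, 0.4, 13.0]
gripper_width: 0.453
t 5.25 tcp [ 0.6575 -0.0495  0.0122] rot [-1.7998e+02  1.6000e-01  4.6400e+00] F [-8.4  0.4 13. ] w 0.453 q [ -5.3  43.4  93.7  -0.   43.  -10. ]
```

```bash
python3 -m inch '[[0,0,0,0,0,0],[0,0,0,0,0,0],[0,0,0,0,0,0],[0,0,0,0,0,0],[0,0,0,0,0,0],[0,0,-0.03,0,0,0],[0,0,-0.07,0,0,0],[0,0,-0.12,0,0,0],[0,0,-0.15,0,0,0],[0,0,-0.15,0,0,0]]' 0
python3 -c "
from h import *
grab('top','top2');grab('side','side2')
plan((.4859,-.2595,.16,-24.2),(.4859,-.2595,.034,-24.2))"
```

```text
time_s: 6.25
tcp_pos: [0.662, -0.0499, 0.1681]
eef_rot: [179.9, -0.5, 4.6]
force: [0.7, -0.2, 0.6]
gripper_width: 1.002
t 6.35 tcp [ 0.6589 -0.0496  0.1631] rot [ 1.7998e+02 -9.0000e-02  4.6300e+00] F [-0.3  1.2  0.2] w 0.997 q [ -5.3  31.6  91.3   0.   57.1 -10. ]
(0.4859, -0.2595, 0.16, -24.2) -> [-0.1894  0.1952  0.0028] [-1.000e-03 -1.200e-02  3.604e+00] steps 5.439573670377157 3.3567351342511054
(0.4859, -0.2595, 0.034, -24.2) -> [-0.1896  0.1952  0.1288] [-1.000e-03 -1.200e-02  3.604e+00] steps 6.0208184812488525 3.3567351342511054
```

View pics/side2.png

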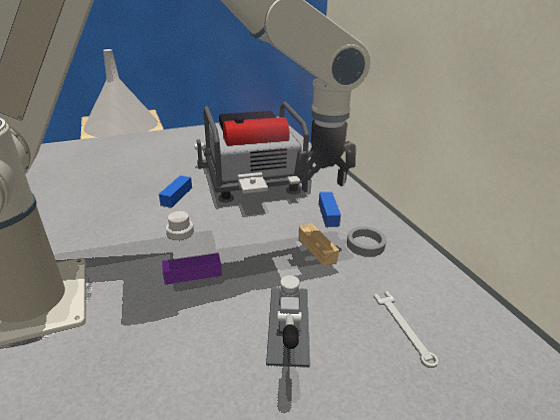

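View pics/top2.png

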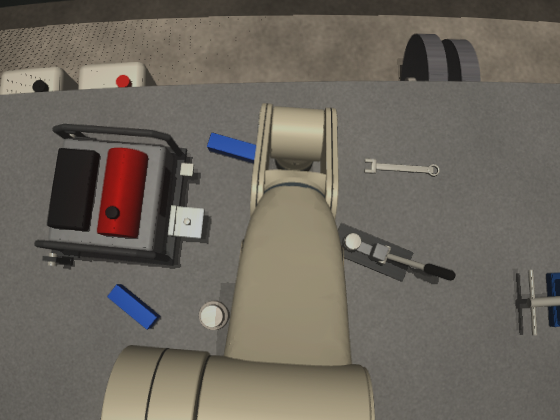

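The chock lies flat at side (319,244), clear of the tape at (366,240). Next I'll move over the jack's grip block.

```bash
python3 -m inch '[[-0.03,0.03,0,0,0,0.6],[-0.06,0.065,0,0,0,1.2],[-0.095,0.1,0,0,0,1.8],[-0.13,0.135,0,0,0,2.5],[-0.16,0.165,0,0,0,3.1],[-0.18,0.185,0,0,0,3.6],[-0.189,0.195,0,0,0,3.6],[-0.189,0.195,0,0,0,3.6],[-0.189,0.195,0,0,0,3.6]]'
python3 -c "
from h import *
grab('side','side3')
crop('side3',200,200,360,400,3,'c3')
plan((.4859,-.2595,.034,-24.2))"
```

```text
time_s: 7.25
tcp_pos: [0.4863, -0.2587, 0.1616]
eef_rot: [-180.0, 0.1, -24.1]
force: [-0.3, 0.1, -0.4]
gripper_width: 1.003
t 7.3 tcp [ 0.4866 -0.2584  0.1618] rot [-1.7998e+02  3.0000e-02 -2.4070e+01] F [-0.7  0.6 -0.6] w 0.999 q [-29.2  23.4 105.7   0.   50.9  -5.2]
(0.4859, -0.2595, 0.034, -24.2) -> [-0.0002  0.0013  0.1278] [-0.003  0.004  0.016] steps 2.556643310675736 0.015421185575269447
```

View pics/c3.png

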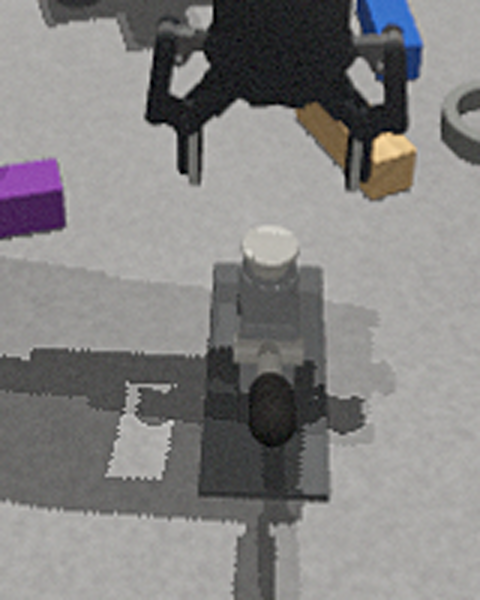

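The gripper is lined up over the block: fingers at crop (190,180) and (355,185), jack mid-line near 272. Descending to grip.

```bash
python3 -m inch '[[0,0.001,0.04,0,0,0],[0,0.001,0.08,0,0,0],[0,0.001,0.11,0,0,0],[0,0.001,0.126,0,0,0],[0,0.001,0.126,0,0,0]]'
python3 -m inch '[[0,0,0,0,0,0],[0,0,0,0,0,0],[0,0,0,0,0,0],[0,0,0,0,0,0],[0,0,0,0,0,0],[0,0,0,0,0,0],[0,0,0,0,0,0],[0,0,0,0,0,0]]' 1 80
python3 -m inch '[[0,0,-0.01,0,0,0],[0,0,-0.025,0,0,0],[0,0,-0.03,0,0,0],[0,0,-0.03,0,0,0]]'
python3 -c "
from h import *
st();grab('side','side4');grab('top','top4')
crop('side4',200,150,360,400,2.4,'c4')"
```

```text
time_s: 7.8
tcp_pos: [0.4849, -0.2581, 0.0338]
eef_rot: [-180.0, 0.3, -24.0]
force: [0.2, 0.1, 0.3]
gripper_width: 0.996
time_s: 8.6
tcp_pos: [0.487, -0.2608, 0.0379]
eef_rot: [180.0, -0.2, -24.2]
force: [2.1, -0.3, 5.6]
gripper_width: 0.409
time_s: 9.0
tcp_pos: [0.4861, -0.2605, 0.0675]
eef_rot: [180.0, -0.1, -24.2]
force: [0.3, -0.0, -8.9]
gripper_width: 0.41
t 9.0 tcp [ 0.4861 -0.2605  0.0675] rot [ 1.7999e+02 -1.1000e-01 -2.4170e+01] F [ 0.3 -0.  -8.9] w 0.41 q [-29.4  32.  108.   -0.   39.9  -5.3]
```

View pics/c4.png

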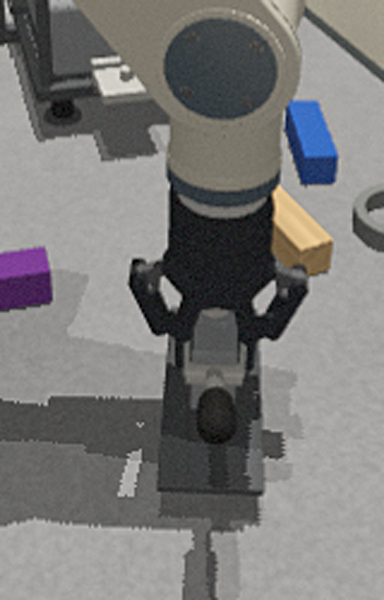

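View pics/top4.png

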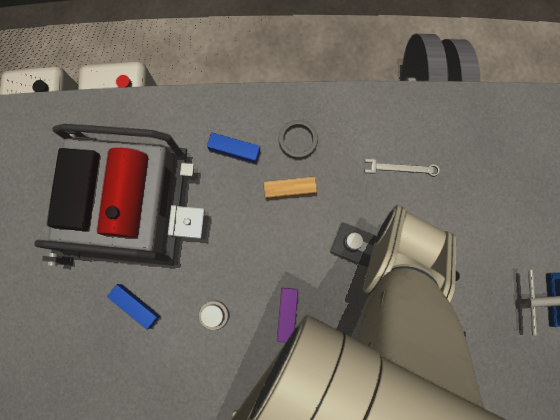

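```bash
python3 - <<'E'
from h import *
crop('top4',320,200,480,300,5,'c4t')
E
```

```text
(no output)
```

View pics/c4t.png

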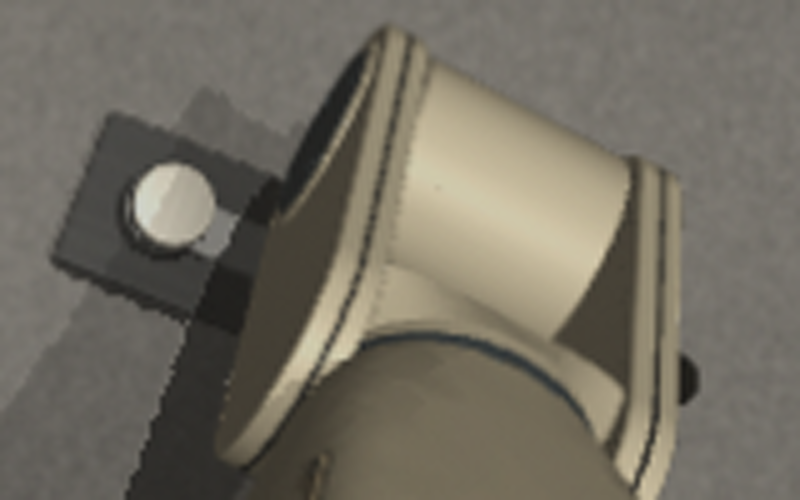

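```bash
python3 - <<'E'
from h import *
T=load('top4')
def pt(x,y,u0=320,v0=200,s=5): return ((x+.5)/s-.5+u0,(y+.5)/s-.5+v0)
s=st()
p=atz(T,*pt(174,204),.093); print('saddle',p,dep(T,*pt(174,204)))
a=atz(T,*pt(108,110),.038);b=atz(T,*pt(50,260),.038);print(a,b,np.degrees(np.arctan2(*(a-b)[[1,0]])), (a+b)/2)
R0=Ro.from_euler('xyz',[180,0,s['eef_rot'][2]],degrees=True)
d=R0.inv().apply(p-s['tcp_pos']);print('saddle in tool',d)
yaw=-5.7; L=np.array([.5687,.1973]);ax=np.array([.0996,.995])
def tcpfor(sad):
    return np.array(sad)-Ro.from_euler('xyz',[180,0,yaw],degrees=True).apply(d)[:2]
pre=tcpfor(L-.12*ax);fin=tcpfor(L);print(pre,fin)
plan((*pre,.0675,yaw),(*pre,.041,yaw),(*fin,.041,yaw))
E
```

```text
t 9.1 tcp [ 0.4853 -0.2601  0.0664] rot [180.     0.   -24.17] F [-0.1  0.4 -9.5] w 0.411 q [-29.4  32.1 108.   -0.   39.9  -5.3]
saddle [ 0.51283657 -0.19577807  0.093     ] [ 0.51309847 -0.19626645  0.0899002 ]
[ 0.56505688 -0.17361739  0.038     ] [ 0.49157914 -0.14195706  0.038     ] -23.310404507357337 [ 0.52831801 -0.15778722  0.038     ]
saddle in tool [-0.00126652 -0.0699447  -0.0265811 ]
[0.55106136 0.00817535] [0.56301336 0.12757535]
t 9.1 tcp [ 0.4853 -0.2601  0.0664] rot [180.     0.   -24.17] F [-0.1  0.4 -9.5] w 0.411 q [-29.4  32.1 108.   -0.   39.9  -5.3]
(np.float64(0.5510613634859759), np.float64(0.008175346411917708), 0.0675, -5.7) -> [-0.0499 -0.2717 -0.0011] [-0.     0.    -2.309] steps 5.524314757136033 2.1505698609001307
(np.float64(0.5510613634859759), np.float64(0.008175346411917708), 0.041, -5.7) -> [-0.0499 -0.2717  0.0254] [-0.     0.    -2.309] steps 5.547615184015262 2.1505698609001307
(np.float64(0.5630133634859759), np.float64(0.1275753464119177), 0.041, -5.7) -> [-0.0879 -0.3855  0.0254] [-0.     0.    -2.309] steps 7.924042544446255 2.1505698609001307
```

```bash
python3 -m inch '[[-0.005,-0.025,0,0,0,-0.2],[-0.01,-0.06,0,0,0,-0.5],[-0.018,-0.1,0,0,0,-0.9],[-0.026,-0.14,0,0,0,-1.2],[-0.033,-0.18,0,0,0,-1.5],[-0.04,-0.22,0,0,0,-1.9],[-0.046,-0.25,0,0,0,-2.2],[-0.05,-0.268,0,0,0,-2.3],[-0.05,-0.272,0,0,0,-2.3],[-0.05,-0.272,0,0,0,-2.3]]'
python3 -c "
from h import *
st();grab('side','side5');grab('top','top5')
crop('side5',180,120,340,300,3.3,'c5');crop('top5',150,180,330,280,4,'c5t')"
```

```text
time_s: 10.1
tcp_pos: [0.5511, 0.009, 0.0658]
eef_rot: [180.0, 0.0, -5.7]
force: [-0.1, -0.2, -9.2]
gripper_width: 0.408
t 10.1 tcp [0.5511 0.009  0.0658] rot [ 1.7999e+02  5.0000e-02 -5.7000e+00] F [-0.1 -0.2 -9.2] w 0.408 q [ -0.3  32.2 108.   -0.   39.9   5.4]
```

View pics/c5.png

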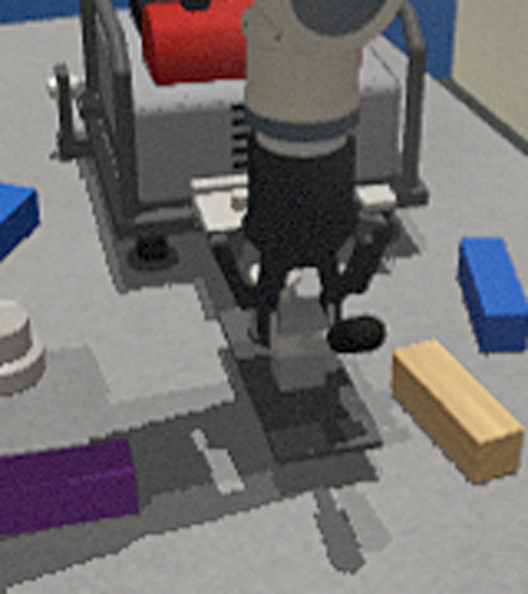

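View pics/c5t.png

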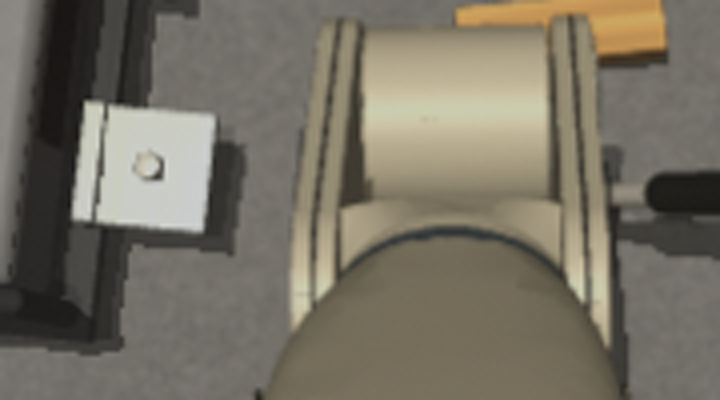

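The jack is held level, in line with the pad and 12 cm short of it. I'll lower it to about 4 mm above the bench and slide it in.

```bash
python3 -m inch '[[0,0,0.012,0,0,0],[0,0,0.024,0,0,0],[0,-0.02,0.024,0,0,0],[0,-0.045,0.024,0,0,0],[0,-0.07,0.024,0,0,0],[0,-0.09,0.024,0,0,0],[0,-0.108,0.024,0,0,0],[0,-0.117,0.024,0,0,0],[0,-0.119,0.024,0,0,0],[0,-0.119,0.024,0,0,0]]'
python3 -c "
from h import *
plan((.563,.1276,.038,-5.7));grab('side','side6');grab('top','top6')
crop('side6',180,120,340,300,3.3,'c6');crop('top6',150,180,330,280,4,'c6t')"
```

```text
time_s: 11.2
tcp_pos: [0.5628, 0.1263, 0.0417]
eef_rot: [180.0, 0.1, -5.8]
force: [-0.2, -0.3, -8.9]
gripper_width: 0.408
t 11.2 tcp [0.5628 0.1263 0.0417] rot [ 1.7997e+02  6.0000e-02 -5.7600e+00] F [-0.2 -0.3 -8.9] w 0.408 q [ 11.5  36.  104.8  -0.   39.2  17.3]
(0.563, 0.1276, 0.038, -5.7) -> [ 0.     -0.0013  0.0037] [ 0.004  0.007 -0.008] steps 0.0784794728916278 0.010672159895306437
```

View pics/c6.png

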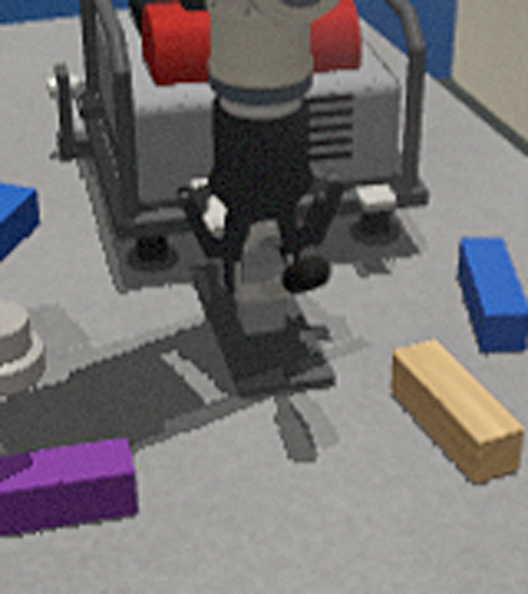

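View pics/c6t.png

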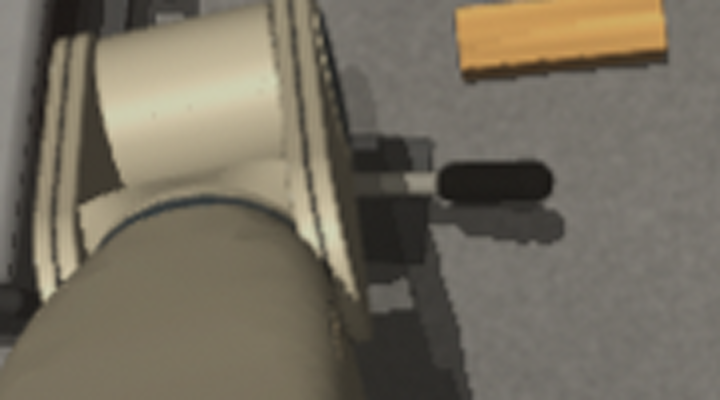

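```bash
python3 -m inch '[[0,-0.001,0.002,0,0,0],[0,-0.001,0.004,0,0,0],[0,-0.001,0.0045,0,0,0],[0,-0.001,0.0045,0,0,0]]'
python3 -m inch '[[0,0,0,0,0,0],[0,0,0,0,0,0],[0,0,0,0,0,0],[0,0,0,0,0,0],[0,0,0,0,0,0],[0,0,0,0,0,0]]' 0
python3 -m inch '[[0,0,-0.03,0,0,0],[0,0,-0.07,0,0,0],[0,0,-0.11,0,0,0],[0,0,-0.16,0,0,0],[0,0,-0.2,0,0,0],[0,0.05,-0.22,0,0,0],[0,0.1,-0.22,0,0,0],[0,0.15,-0.22,0,0,0],[0,0.17,-0.22,0,0,0],[0,0.17,-0.22,0,0,0]]'
python3 -c "
from h import *
st();grab('side','side7');grab('top','top7')
crop('side7',180,120,340,300,3.3,'c7');crop('top7',150,180,330,280,4,'c7t')"
```

```text
time_s: 11.7
tcp_pos: [0.5635, 0.1275, 0.038]
eef_rot: [180.0, -0.0, -5.8]
force: [-0.9, -2.3, -6.4]
gripper_width: 0.408
time_s: 12.3
tcp_pos: [0.5635, 0.1279, 0.0379]
eef_rot: [-180.0, -0.0, -5.8]
force: [0.6, -0.2, 0.1]
gripper_width: 1.0
time_s: 13.3
tcp_pos: [0.5458, -0.0441, 0.258]
eef_rot: [180.0, -0.0, -6.0]
force: [0.8, -0.8, 0.2]
gripper_width: 0.995
t 13.3 tcp [ 0.5458 -0.0441  0.258 ] rot [ 1.7997e+02 -1.0000e-02 -5.9800e+00] F [ 0.8 -0.8  0.2] w 0.995 q [ -5.8  15.9 101.9  -0.   62.2   0.2]
```

View pics/c7.png

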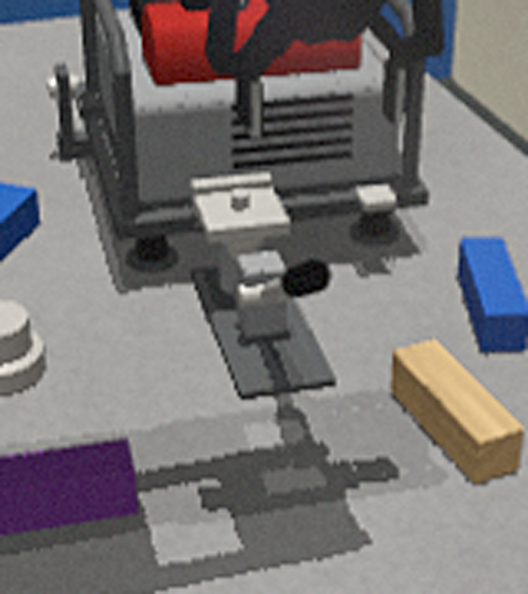

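View pics/c7t.png

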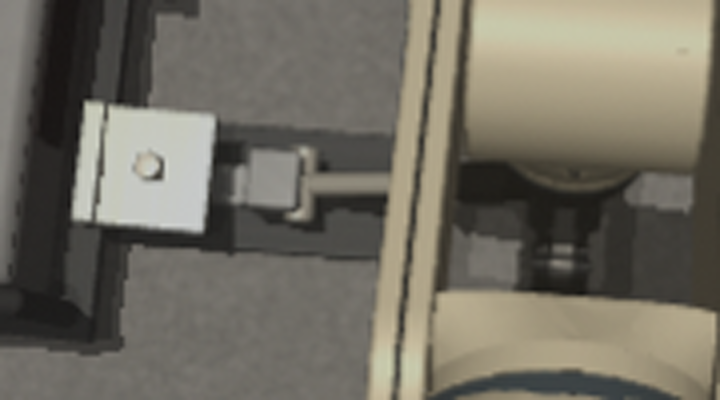

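```bash
python3 - <<'E'
from h import *
T=load('top7');S=load('side7')
def pt(x,y,u0=150,v0=180,s=4): return ((x+.5)/s-.5+u0,(y+.5)/s-.5+v0)
p=atz(T,*pt(272.5,179),.072);print('block',p, tri(T,pt(272.5,179),S,pt(263,264,180,120,3.3)))
e=[atz(T,*pt(*q),.008) for q in[(222,124),(390,137),(232,248),(380,258)]];print(e)
for a,b in((0,1),(2,3)): print(np.degrees(np.arctan2(*(e[a]-e[b])[[1,0]])))
mid=[]
L=atz(T,*pt(148,165),.101);print('boss',L)
for yaw in(82,84,86): print(yaw,p[:2]+.07*np.array([np.cos(np.radians(yaw)),np.sin(np.radians(yaw))])-L[:2])
E
```

```text
block [0.56155181 0.12745718 0.072     ] (array([0.56337862, 0.12710347, 0.07090289]), np.float64(0.003505403188802))
[array([0.60551303, 0.1672037 , 0.008     ]), array([0.59449788, 0.06048601, 0.008     ]), array([0.52638199, 0.16129769, 0.008     ]), array([0.51784319, 0.06805657, 0.008     ])]
84.10693254278485
84.76758071908105
boss [0.56799195 0.19716239 0.101     ]
82 [ 0.00330197 -0.00038644]
84 [ 8.76850029e-04 -8.86709418e-05]
86 [-0.00155719  0.00012428]
```

The jack stands with its saddle within about 2 mm of the lift point and a heading of 84.4°. Now I'll shut the gripper and go above the handle grip.

```bash
python3 -c "
from h import *
plan((.5498,.0052,.165,-5.7))"
```

```text
t 13.4 tcp [ 0.5462 -0.0415  0.2578] rot [-179.98    0.     -5.86] F [0.3 0.9 0.4] w 0.998 q [ -5.6  16.  101.9   0.   62.2   0.2]
(0.5498, 0.0052, 0.165, -5.7) -> [-0.0012 -0.0468  0.0928] [-0.002  0.    -0.02 ] steps 2.0796259265770236 0.01844452558494881
```

```bash
python3 -m inch '[[-0.001,-0.02,0.02,0,0,0],[-0.001,-0.047,0.04,0,0,0],[-0.001,-0.047,0.06,0,0,0],[-0.001,-0.047,0.08,0,0,0],[-0.001,-0.047,0.088,0,0,0],[-0.001,-0.047,0.088,0,0,0],[-0.001,-0.047,0.088,0,0,0],[-0.001,-0.047,0.088,0,0,0],[-0.001,-0.047,0.088,0,0,0],[-0.001,-0.047,0.088,0,0,0]]' 1 60
python3 -c "
from h import *
plan((.5498,.0052,.140,-5.7),(.5485,-.0077,.1217,-5.7),(.5476,-.017,.1029,-5.7),(.547,-.0233,.0828,-5.7),(.5466,-.0267,.062,-5.7));grab('side','side8')
crop('side8',180,120,340,300,3.3,'c8')"
```

```text
time_s: 14.4
tcp_pos: [0.5504, 0.0054, 0.1705]
eef_rot: [-180.0, -0.1, -5.8]
force: [-0.6, -0.7, 0.5]
gripper_width: 0.003
t 14.4 tcp [0.5504 0.0054 0.1705] rot [-1.7999e+02 -7.0000e-02 -5.7800e+00] F [-0.6 -0.7  0.5] w 0.003 q [ -0.7  22.6 105.6   0.   51.8   5.1]
(0.5498, 0.0052, 0.14, -5.7) -> [-0.0006  0.0003  0.0305] [-0.001 -0.009 -0.01 ] steps 0.6101651826704465 0.01241864660281981
(0.5485, -0.0077, 0.1217, -5.7) -> [-0.0006  0.0133  0.0488] [-0.001 -0.009 -0.01 ] steps 1.0115101320580417 0.01241864660281981
(0.5476, -0.017, 0.1029, -5.7) -> [-0.0006  0.0226  0.0676] [-0.001 -0.009 -0.01 ] steps 1.4256796763039499 0.01241864660281981
(0.547, -0.0233, 0.0828, -5.7) -> [-0.0006  0.0289  0.0877] [-0.001 -0.009 -0.01 ] steps 1.847069938819267 0.01241864660281981
(0.5466, -0.0267, 0.062, -5.7) -> [-0.0007  0.0324  0.1085] [-0.001 -0.009 -0.01 ] steps 2.264515189401836 0.01241864660281981
```

View pics/c8.png

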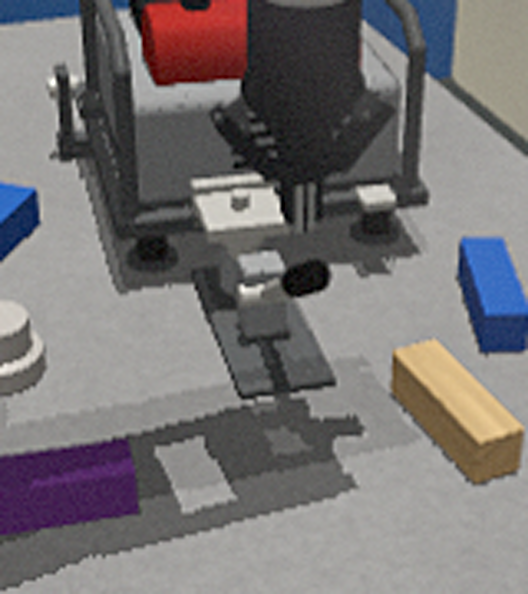

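The shut fingers at crop (305,215) are right above the grip at (306,278). I'll press down along the handle's arc.

```bash
python3 -m inch '[[-0.0005,0,0.015,0,0,0],[-0.0005,0,0.03,0,0,0],[-0.0005,0.006,0.04,0,0,0],[-0.0005,0.013,0.049,0,0,0],[-0.0005,0.018,0.058,0,0,0],[-0.0005,0.0225,0.0675,0,0,0],[-0.0005,0.026,0.078,0,0,0],[-0.0005,0.026,0.078,0,0,0]]'
python3 -c "
from h import *
st();grab('side','side9')
crop('side9',180,120,340,300,3.3,'c9')"
```

```text
time_s: 15.25
tcp_pos: [0.5476, -0.02, 0.0919]
eef_rot: [-179.9, -0.1, -5.8]
force: [-0.6, 9.7, 12.9]
gripper_width: 0.005
t 15.25 tcp [ 0.5476 -0.02    0.0919] rot [-1.7991e+02 -6.0000e-02 -5.8400e+00] F [-0.6  9.7 12.9] w 0.005 q [-3.40e+00  2.95e+01  1.08e+02  1.00e-01  4.24e+01  2.40e+00]
```

View pics/c9.png

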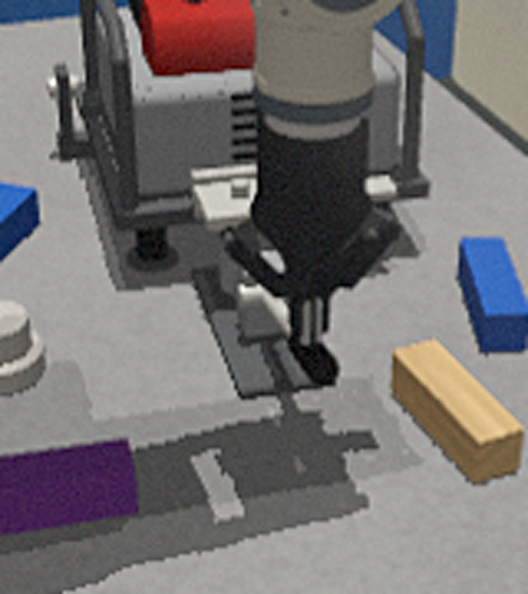

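Pack is rising, with 9.7 N of outward drag. I'll ease the outward motion for the rest of the stroke.

```bash
python3 -m inch '[[0,-0.001,0.006,0,0,0],[0,-0.001,0.013,0,0,0],[0,-0.001,0.02,0,0,0],[0,-0.001,0.027,0,0,0],[0,-0.001,0.033,0,0,0],[0,-0.001,0.036,0,0,0],[0,-0.001,0.036,0,0,0],[0,-0.001,0.036,0,0,0]]'
python3 -c "
from h import *
st();grab('side','side10');grab('top','top10')
crop('side10',180,120,340,300,3.3,'c10');crop('top10',150,180,330,280,4,'c10t')"
```

```text
time_s: 16.1
tcp_pos: [0.5483, -0.0221, 0.0592]
eef_rot: [179.8, -0.2, -5.7]
force: [-10.1, -12.3, 37.7]
gripper_width: -0.003
t 16.1 tcp [ 0.5483 -0.0221  0.0592] rot [179.85  -0.18  -5.74] F [-10.1 -12.3  37.7] w -0.003 q [ -3.5  32.7 108.5  -0.3  38.7   2.5]
```

View pics/c10.png

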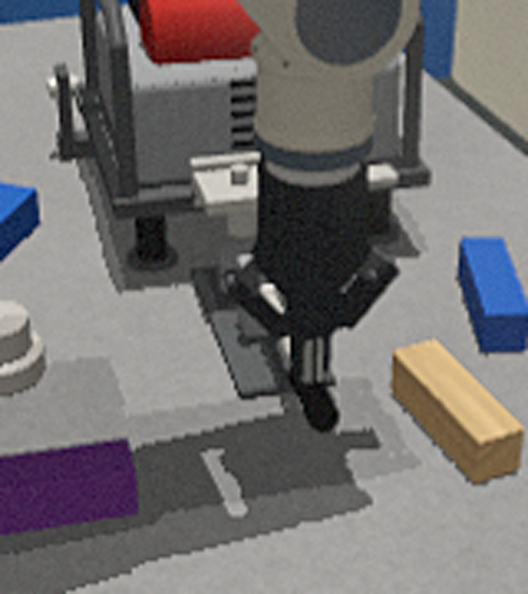

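View pics/c10t.png

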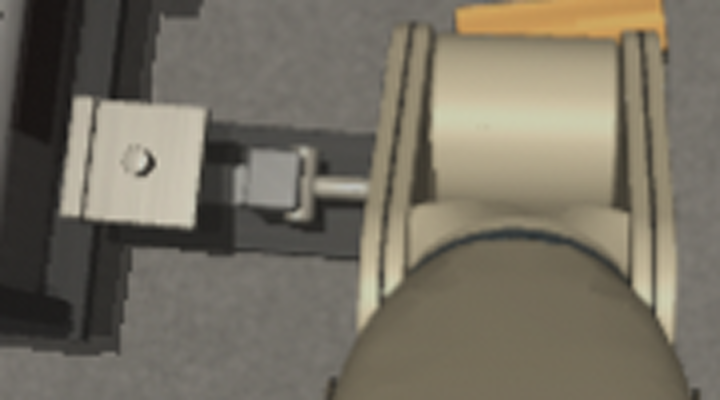

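```bash
python3 - <<'E'
from h import *
T=load('top10')
def pt(x,y,u0=150,v0=180,s=4): return ((x+.5)/s-.5+u0,(y+.5)/s-.5+v0)
p=atz(T,*pt(272.5,179),.072)
L=atz(T,*pt(138,159),.123);print('boss',L,dep(T,*pt(138,159)),'block',p, 'saddle',p[:2]+.07*np.array([.098,.995]))
print('pad heights',[round(dep(T,*pt(*q))[2],4) for q in[(110,200),(185,200),(190,120),(160,140)]])
E
```

```text
boss [0.56867721 0.19885778 0.123     ] [0.56867558 0.19885549 0.12301194] block [0.56155181 0.12745718 0.072     ] saddle [0.56841181 0.19710718]
pad heights [np.float64(0.1096), np.float64(0.1073), np.float64(0.1133), np.float64(0.112)]
```

Pad top is at about 0.110 m, so its underside is near 0.098 m and the pack is fully raised. The jack hasn't moved. Letting the handle come up.

```bash
python3 -m inch '[[0,0.002,-0.005,0,0,0],[0,0,-0.017,0,0,0],[0,-0.002,-0.029,0,0,0],[0,-0.006,-0.041,0,0,0],[0,-0.011,-0.053,0,0,0],[0,-0.016,-0.065,0,0,0],[0,-0.022,-0.076,0,0,0],[0,-0.026,-0.09,0,0,0],[0,-0.026,-0.107,0,0,0],[0,-0.026,-0.115,0,0,0]]'
python3 -m inch '[[0,0,0,0,0,0],[0,0,0,0,0,0],[0,0,0,0,0,0]]'
python3 -c "
from h import *
plan((.5498,.0052,.140,-5.7));grab('side','side11');grab('top','top11')
crop('side11',180,120,340,300,3.3,'c11');crop('top11',150,180,330,280,4,'c11t')"
```

```text
time_s: 17.2
tcp_pos: [0.5499, 0.0066, 0.172]
eef_rot: [180.0, -0.1, -5.8]
force: [0.4, -0.0, -0.4]
gripper_width: 0.001
time_s: 17.5
tcp_pos: [0.549, 0.0065, 0.17]
eef_rot: [180.0, 0.1, -5.8]
force: [-0.4, 0.2, -0.0]
gripper_width: -0.006
t 17.5 tcp [0.549  0.0065 0.17  ] rot [ 1.7999e+02  9.0000e-02 -5.7800e+00] F [-0.4  0.2 -0. ] w -0.006 q [ -0.6  22.6 105.6  -0.   51.8   5.2]
(0.5498, 0.0052, 0.14, -5.7) -> [0.001  0.0012 0.03  ] [ 0.001  0.011 -0.01 ] steps 0.5999559768964329 0.013940442622620241
```

View pics/c11.png

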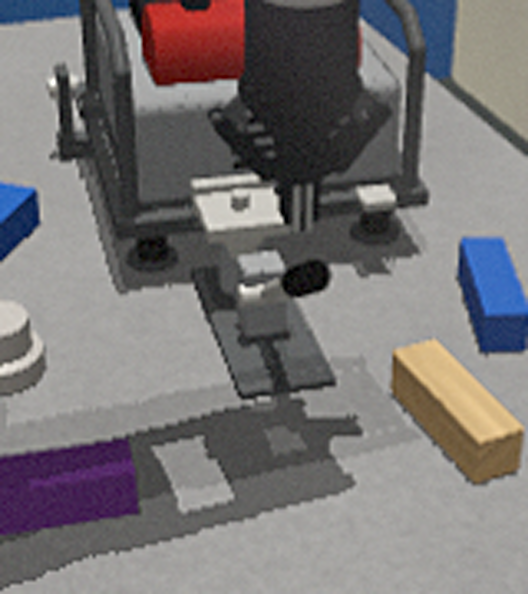

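View pics/c11t.png

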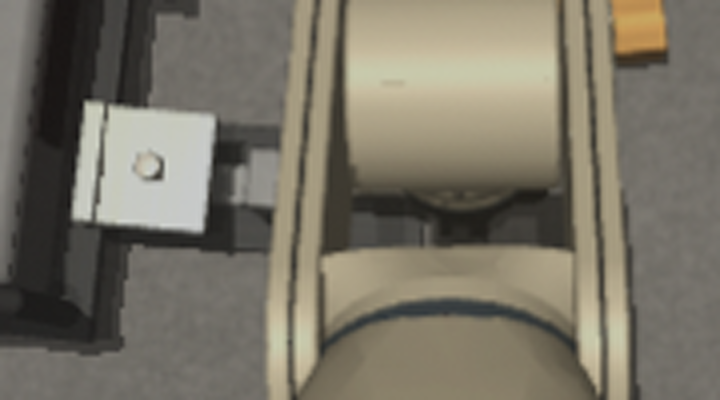

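The handle is back up, the pack is down and the jack is unmoved (block at crop (262,179), pad (148,165) as before). Second press.

```bash
python3 -m inch '[[0.0005,0.001,0.015,0,0,0],[0.0005,0.001,0.03,0,0,0],[0.0005,0.006,0.04,0,0,0],[0.0005,0.012,0.049,0,0,0],[0.0005,0.017,0.058,0,0,0],[0.0005,0.021,0.0675,0,0,0],[0.0005,0.024,0.078,0,0,0],[0.0005,0.026,0.089,0,0,0],[0.0005,0.027,0.1,0,0,0],[0.0005,0.028,0.11,0,0,0]]'
python3 -m inch '[[0,0,0.001,0,0,0],[0,0,0.001,0,0,0],[0,0,0.001,0,0,0],[0,0,0.001,0,0,0]]'
python3 -c "
from h import *
st();grab('side','side12');grab('top','top12');st()
crop('side12',180,120,340,300,3.3,'c12');crop('top12',150,180,330,280,4,'c12t')
T=load('top12')
def pt(x,y,u0=150,v0=180,s=4): return ((x+.5)/s-.5+u0,(y+.5)/s-.5+v0)
print('pad heights',[round(dep(T,*pt(*q))[2],4) for q in[(110,200),(185,200),(190,120),(160,140),(138,159)]])
"
```

```text
time_s: 18.6
tcp_pos: [0.5476, -0.0234, 0.0617]
eef_rot: [179.9, -0.1, -5.7]
force: [-4.7, -8.8, 18.9]
gripper_width: 0.003
time_s: 19.0
tcp_pos: [0.5475, -0.0234, 0.0609]
eef_rot: [179.9, -0.0, -5.8]
force: [-4.6, -8.5, 17.0]
gripper_width: -0.002
t 19.0 tcp [ 0.5475 -0.0234  0.0609] rot [ 1.7988e+02 -5.0000e-02 -5.7500e+00] F [-4.6 -8.5 17. ] w -0.002 q [ -3.6  32.5 108.5  -0.2  39.    2.3]
t 19.1 tcp [ 0.5475 -0.0234  0.061 ] rot [ 1.7988e+02 -5.0000e-02 -5.7500e+00] F [ -5.3 -10.3  17.9] w 0.002 q [ -3.6  32.5 108.5  -0.2  39.    2.3]
pad heights [np.float64(0.1104), np.float64(0.1132), np.float64(0.1107), np.float64(0.1095), np.float64(0.1252)]
```

View pics/c12.png

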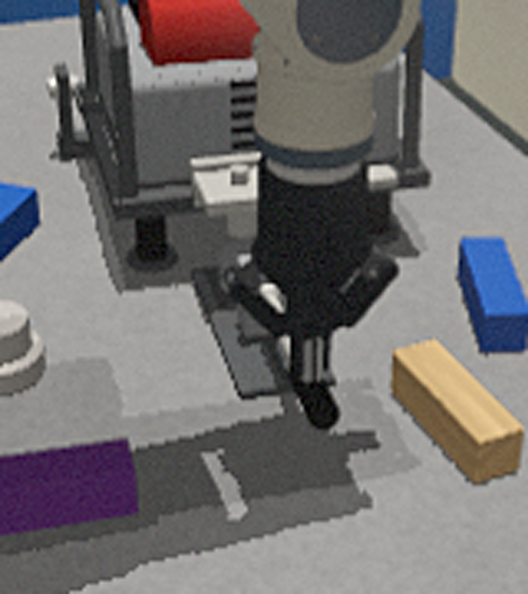

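View pics/c12t.png

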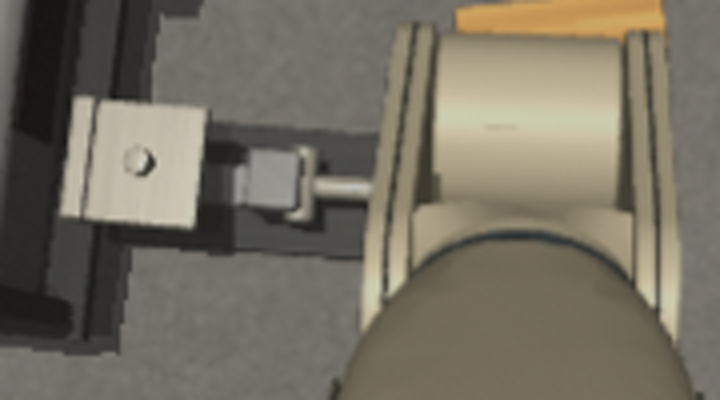

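The pack is raised again (pad top ~0.110 m) with the jack unmoved. I'll press 1.5 mm further for margin against the stop, check, then hand in.

```bash
python3 -m inch '[[0,0.0005,0.001,0,0,0],[0,0.001,0.0015,0,0,0],[0,0.001,0.0015,0,0,0],[0,0.001,0.0015,0,0,0]]'
python3 -c "
from h import *
st()
from station import order
print(order.hand_in()); st()"
```

```text
time_s: 19.5
tcp_pos: [0.5476, -0.0236, 0.06]
eef_rot: [179.9, -0.1, -5.8]
force: [-5.3, -4.2, 23.2]
gripper_width: 0.0
t 19.5 tcp [ 0.5476 -0.0236  0.06  ] rot [ 1.7994e+02 -6.0000e-02 -5.7700e+00] F [-5.3 -4.2 23.2] w 0.0 q [-3.700e+00  3.260e+01  1.085e+02 -1.000e-01  3.890e+01  2.200e+00]
the job is handed in; nothing more can be done
None
the job is handed in; nothing more can be done
```

I handed the job in at 19.5 s with the handle held fully down and the pack raised on the jack; the system gave no verdict. I moved the wooden chock to about (0.66, -0.05), more than 25 cm from the lift point. Then I stood the jack under the pad with the boss, made one full stroke down and up, and pressed the handle down again.

**Last checks:**
- **Saddle:** it sat about 2 mm from the lift point. The jack had not visibly moved after either stroke.
- **Lift height:** the pad top read about 0.110 m in the last picture, so its underside is near 0.098 m. That is above the required 88.5 mm.
- **Handle:** the fingers held it down with about 23 N at hand-in.
- **Chock and bystanders:** the chock lies flat on the bench. The arm never went near the hose coupling or the wrench. The closest it came to the tape roll was setting the chock down beside it. I did not re-measure these three at the end.

No check failed. Two forces were higher than I wanted during the trial stroke: the push peaked near 38 N at the handle's end stop, and there was up to 12 N of sideways force. I made the second press gentler.

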